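# Shut the marked valve in the analyser's water service box

### The job

Shut off the water to the analyser: with your fingertips, slide the metal cover of the white service box all the way aside, then push the handle that has the round marking disc on its hub a quarter turn clockwise until it is fully shut and lies straight across its pipe. Push only: do not take the cover or the handle between the fingers, and do not lift the cover off its track. Leave the cover open, the other handle as it is and everything standing around undisturbed.

Things in the scene. Friction and masses are not known exactly. Their poses are not given: they have to be found in the camera images.
- box: White sheet-steel service box fixed on the bench, 270 (its x) x 412 (its y) x 80 mm high; walls at x = -135 and 135, y = -92 and 320 mm. Origin on the bench under the centre of the opening in its top, z up. Two 16 mm copper pipes run through it along y at x = -37 and 60 mm, centre 30 mm above the bench; one ball valve on each (body top 46 mm above the bench), spindle at y = 30 mm
- opening (a point): Centre of the opening in the box top, 80 mm above the bench: 220 (box x) by 140 (box y) mm, so y = -70 to 70. The rest of the top, y = 70 to 320, is a closed deck at the same height. Guide strips 10 mm high run along both long sides (|x| = 128 to 135); corner stops 10 mm high stand at y = -91 to -83, |x| = 110 to 128 only. Pipe ends stick out 45 mm, low, from both end walls
- deck_stop (a point): Foot of the cover's end stop, a strip 10 mm high across the deck at y = 241 to 249 mm of the box, 80 mm above the bench; the slid-aside cover's leading edge meets it here
- cover: Loose aluminium sheet cover, 250 (its x) x 160 (its y) x 4 mm, 0.3 to 0.65 kg, lying on the box top between the guide strips, 3 mm play; slides along box y with a few newtons. Origin at the centre of its underside, axes parallel to the box's. At the start its origin is at box y = 0 to 20 mm (shut or nearly); slid aside to box +y over the deck it meets the end stop at y = 161 mm
- flange (a point): Centre of the outer face of the cover's bent-up finger flange, 12 mm above the cover's underside (92 mm above the bench). The flange stands up along the cover's -y edge: 110 mm long (along x, centred), 4 mm thick, top 20 mm above the cover's underside (100 mm above the bench). Push on this face towards the box's +y to open the cover. The opposite edge carries only a fold 8 mm high
- marked: The ball valve whose handle carries the marking disc, fixed in the box on either of the two pipes (nearer or farther from the robot). Origin on the bench top under its spindle, axes parallel to the box's
- marked_hub (a point): Point on the spindle axis at mid-height of the marked handle, 65 mm above the bench. A plain aluminium disc, diameter 36 mm, lies on this hub; the other handle has none. Nut top 75 mm above the bench. The x, y axes turn with the handle: the handle points along this frame's -y
- marked_tip (a point): Outer end of the marked handle at mid-height, 65 mm from the hub. The handle is a lever 13 mm wide and 11 mm thick (59.5 to 70.5 mm above the bench), black-sleeved from 20 to 65 mm from the spindle
- marked_handle (a joint): Angle of the marked handle, rad: 0 open (the lever lies along its pipe and points to the box's -y), growing clockwise seen from above, pi/2 shut against its stop (the lever points to the box's -x). It starts between 0 and 0.35, turns with about 0.2 N m of friction and stays where it is left
- plain_hub (a point): Same point on the other handle, which has only a small nut on its hub and is to be left alone
- plain_tip (a point): Outer end of the other handle, 65 mm from its hub; the same lever in size and height
- plain_handle (a joint): Angle of the other handle, same sense; it starts between 0 and 0.2
- cup: Bystander: sample cup with screw cap, diameter 54, height 62 mm, on the bench beside the box's -y end; origin under its centre
- dropper: Bystander: amber dropper bottle, diameter 28, height 58 mm, standing on the box's deck beyond the end stop; origin under its centre
- wrench: Bystander: steel wrench 170 mm long, 8 mm thick, lying on the bench along the box's -y end, 55 to 95 mm from that wall; origin under its centre
- tipbox: Bystander: pipette-tip box 88 x 123 x 57 mm, on the bench beside the box's -y end; origin under its centre
- beaker: Bystander: glass beaker, diameter 64, height 85 mm, on the bench beyond the box; origin under its centre
- dishes: Bystander: stack of three culture dishes, diameter 92, height 42 mm, beyond the box; origin under its centre
- slides: Bystander: carton of slides 26 x 76 x 24 mm, lying on the deck beyond the end stop; origin under its centre

How it is judged:
By the outcome, as a careful person would: the job done as asked, in the order asked, and still so for the second after the job is handed in, with the robot touching nothing.
It also fails if it takes over 51 s, if anything falls off the work surface, if the arm or the gripper's body presses on something with over 40 N, if the wrist force passes 120 N, or if a joint passes its speed limit or range.

### The arm

A 6-joint arm with a two-finger parallel gripper is mounted at the origin on the work surface. World frame = base frame: x ahead of the robot, y to its left, z up, the work surface at z = 0. Lengths are in m, angles in rad, forces in N, time in s.
With the tool pointing down it reaches from about 0.25 to 0.725 m from the base axis. Payload 4 kg.
Tool frame: the origin (TCP) lies midway between the tips of the shut fingers; the grasp point (between the pads) lies 19 mm behind it; y points along the fingers, z is the direction in which the jaws open and shut, and the axes are right-handed (so a half turn about y gives the same grasp; the last joint's range is limited). The gripper opens to 85 mm and grips with 20 to 120 N. Pads are 22 mm wide; open, the fingers measure 114 mm over their backs; the gripper's body (76 mm by 85 mm) begins 54 mm behind the grasp point. The pads swing forward as they close: fully open they stand 13 mm farther back than shut.
Start: joints at [-1.129, 0.241, 0.005, 1.335, 0, 1.571], TCP at [0.214, -0.452, 0.231] pointing down, gripper open.
Joint ranges: [-2.72, 2.72], [-1.05, 1.87], [-1.09, 1.28], [-1.99, 2.15], [-1.42, 1.44], [-3.14, 3.14]. Speed limits (rad/s): [2.79, 2.79, 3.14, 3.14, 3.14, 3.14].

### API

Orientations are given as a unit quaternion [x, y, z, w].
In Python, from workcell import bot gives the robot as it stands. The module is installed in compiled form; this text tells all that it offers.
- The arm moves only by the shell command python3 -m handwheel 'ROWS' [OPENING]. ROWS is JSON, a list of rows, each a list of 6 numbers: the shift along the tool's x, y, z in units of 25 mm (1.0 is 25 mm), then the turn, a rotation vector about the tool's x, y, z in units of 10 degrees (1.0 is 10 degrees). A call has exactly 5 rows; each row is the pose to reach, as a shift and turn from the pose commanded when the call began, along the tool's axes at that moment; what a row does not reach only later rows make up. A row lasts 1/8 s, in which the tool goes at most 62.5 mm and 10.7 degrees, less where a joint would pass 70% of its speed; a pose out of reach is approached as far as the arm can. A call with a gripper value outside its range is refused whole. OPENING is the gripper command: -1 is shut, 1 is fully open, values between are in proportion, set as the call begins (- or left out, the last holds). The fingers move at their own pace and stop on an object; the grip force is fixed at half the most. Time passes only in rows, so rows that repeat a pose let the fingers close, or fill a call up. It gives the time, the measured TCP pose, the force and the opening at its end, in the units of the state.
- bot.get_obs(): the state, without advancing time (a new reading comes with each control period).
- bot.camera(name): name is "side" or "top"; returns a dict with "color" (420x560x3 uint8, red, green, blue), "fx", "fy", "cx", "cy" (pixels), "dist_coeffs" ([k1, k2, p1, p2, k3] as OpenCV has them; the pictures are not rectified), "rvec" (rotation vector, rad) and "tvec" (3), from world to camera coordinates, as OpenCV has them. Camera axes: x right, y down, z forward; pixel columns grow to the right and rows downward; lengths in m; the calibration is good to about 2 mm. A picture is of the moment at which its call begins. There is no depth.
- bot.job_done(): hands the job in, once; it reports no verdict.
The state is a dict: "clock": time; "joint_pos": joint angles; "joint_vel": joint speeds; "tau": joint torques, N m; "eef_pos": TCP position; "tool_rot": TCP orientation; "ft_force": force on the tool from outside, world axes, zero at the start; "ft_torque": the same for the moment, N m; "grip_width": finger opening in m.
Only numpy, scipy, OpenCV 4.12 (cv2) and the standard library are available. Lean on these libraries where they do the work, as an engineer would, in place of code of your own. Each camera call takes 0.05 s, during which the arm holds its last target.

## Working session

There is one attempt and no reset: what is moved stays moved. The work goes in short steps, Python scripts to look and compute and a shell command to move; the robot and the scene stay as the last step left them, time stands still between calls to the robot, and variables do not carry over. Pictures are saved under pics/ and viewed, and the job is handed in when it is done.

```bash
mkdir -p pics; ls; python3 - <<'E'
from workcell import bot
import cv2,pickle
o=bot.get_obs(); print({k:o[k] for k in('clock','eef_pos','tool_rot','ft_force','grip_width')})
for n in('side','top'):
    c=bot.camera(n); cv2.imwrite(f'pics/{n}0.png',c['color'][...,::-1]); pickle.dump(c,open(f'{n}0.pkl','wb'))
    print(n,c['fx'],c['cx'],c['cy'],c['dist_coeffs'],c['rvec'],c['tvec'])
E
```

```text
pics
{'clock': 0.0, 'eef_pos': array([ 0.2135066 , -0.45141234,  0.2304126 ]), 'tool_rot': array([-0.15510562,  0.69065193, -0.68919563,  0.15476287]), 'ft_force': array([-0.51979281,  0.44348902,  0.05377107]), 'grip_width': 0.08570726599386115}
side 435.98191832025526 278.97306193037 210.48605897239966 [-0.13057894  0.          0.          0.          0.        ] [ 0.12554247 -2.82924346  1.29253491] [0.57854771 0.09737962 0.93717684]
top 390.8382457985342 277.4582020361359 209.87757747529167 [-0.09397986  0.          0.          0.          0.        ] [ 2.04848119 -2.15630041  0.25214036] [0.00195959 0.592741   0.76985644]
```

View pics/side0.png

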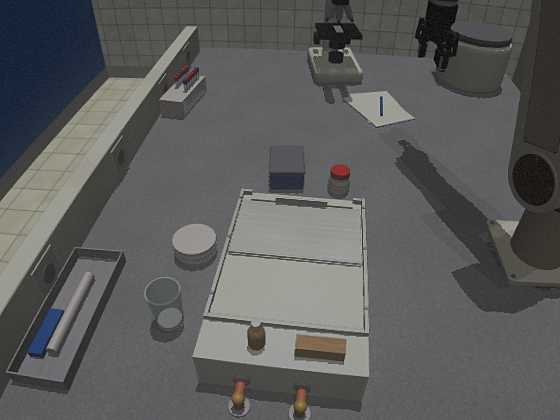

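View pics/top0.png

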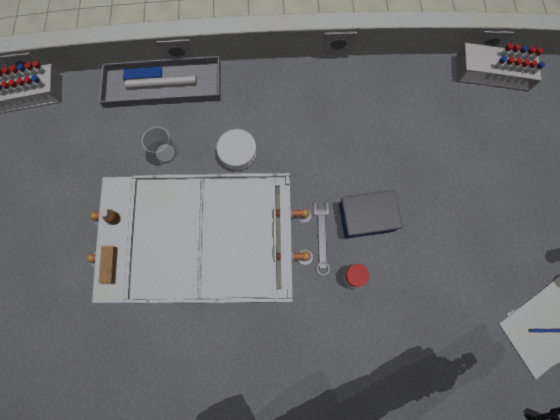

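```bash
cat > h.py <<'E'
import numpy as np,cv2,pickle
from scipy.spatial.transform import Rotation as R
def load(f): return pickle.load(open(f,'rb'))
def rays(c,uv):
    K=np.array([[c['fx'],0,c['cx']],[0,c['fy'],c['cy']],[0,0,1.]])
    p=cv2.undistortPoints(np.array(uv,float).reshape(-1,1,2),K,np.array(c['dist_coeffs'])).reshape(-1,2)
    M=cv2.Rodrigues(np.array(c['rvec'],float))[0]; t=np.array(c['tvec'],float).ravel()
    return -M.T@t,(np.c_[p,np.ones(len(p))])@M
def plane(c,uv,z):
    o,d=rays(c,uv); s=(z-o[2])/d[:,2]; return o+d*s[:,None]
def proj(c,X):
    K=np.array([[c['fx'],0,c['cx']],[0,c['fy'],c['cy']],[0,0,1.]])
    return cv2.projectPoints(np.array(X,float).reshape(-1,3),np.array(c['rvec'],float),np.array(c['tvec'],float),K,np.array(c['dist_coeffs']))[0].reshape(-1,2)
def snap(n,name):
    from workcell import bot
    c=bot.camera(n); pickle.dump(c,open(name+'.pkl','wb')); cv2.imwrite(f'pics/{name}.png',c['color'][...,::-1]); return c
def crop(c,x0,x1,y0,y1,k,name):
    cv2.imwrite(f'pics/{name}.png',cv2.resize(c['color'][y0:y1,x0:x1,::-1],None,fx=k,fy=k,interpolation=cv2.INTER_CUBIC))
E
python3 - <<'E'
from h import *
c=load('top0.pkl'); crop(c,80,340,160,310,3,'topc'); s=load('side0.pkl'); crop(s,190,390,150,400,2.4,'sidec')
g=c['color'].min(axis=2); m=((g>120)*255).astype(np.uint8)
m=cv2.morphologyEx(m,cv2.MORPH_CLOSE,np.ones((9,9)))
cs=cv2.findContours(m[:, :],0,2)[0]
for k in sorted(cs,key=cv2.contourArea)[-3:]: print(cv2.contourArea(k),cv2.minAreaRect(k),cv2.approxPolyDP(k,6,True).reshape(-1,2).tolist())
print(plane(c,[(103,177),(292,175),(292,302),(93,302)],.09), rays(c,[(0,0)])[0])
E
```

```text
3472.0 ((545.742919921875, 329.3719482421875), (72.48368835449219, 71.81729125976562), 56.853004455566406) [[554, 282], [500, 322], [535, 378], [559, 364]]
18584.0 ((279.5, 25.5), (51.0, 559.0), 90.0) [[0, 0], [0, 51], [284, 29], [559, 29], [559, 0]]
27736.0 ((210.0, 215.5), (173.0, 238.0), 90.0) [[327, 204], [292, 220], [289, 173], [243, 173], [255, 143], [241, 129], [217, 141], [227, 173], [103, 177], [92, 302], [292, 301], [292, 262], [329, 271]]
[[ 0.67966833  0.34677512  0.09      ]
 [ 0.661882   -0.06307136  0.09      ]
 [ 0.39753054 -0.0473049   0.09      ]
 [ 0.41425979  0.35584474  0.09      ]] [ 0.40090667 -0.01652647  0.88488721]
```

View pics/topc.png

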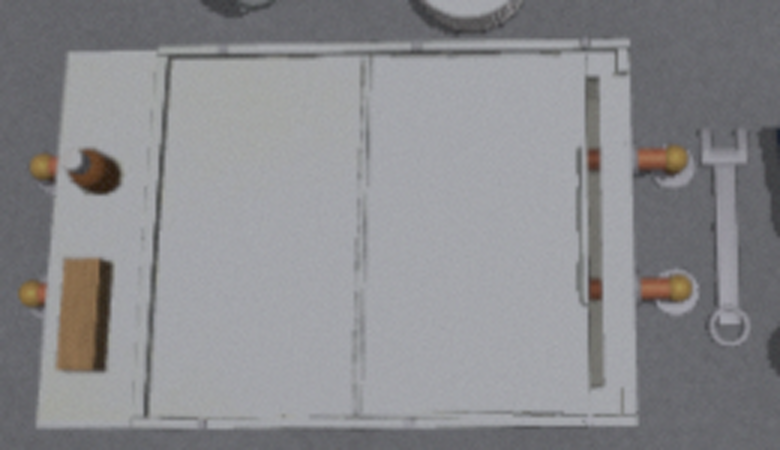

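View pics/sidec.png

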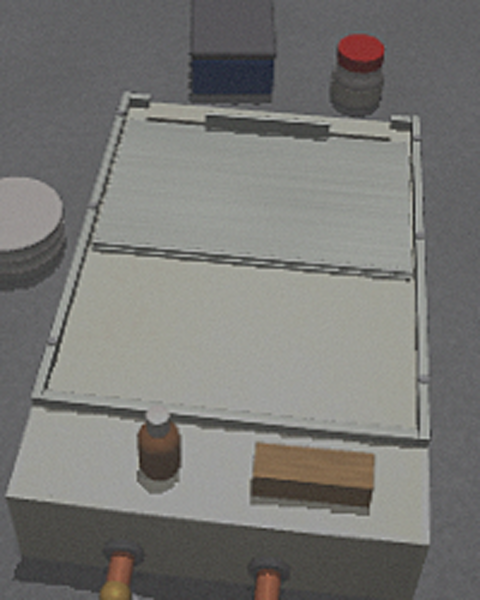

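```bash
python3 - <<'E'
from h import *
c=load('top0.pkl'); f=lambda L:[(80+(u+.5)/3-.5,160+(v+.5)/3-.5) for u,v in L]
D=plane(c,f([(68,52),(37,427),(629,75),(637,385)]),.08); print(D.round(4))
G=plane(c,f([(629,40),(638,427),(160,50),(133,427)]),.09); print(G.round(4))
A=lambda a,b:np.degrees(np.arctan2(*(b-a)[:2][::-1]))
print(A(D[1],D[0]),A(D[3],D[2]),A(G[0],G[2])-90,A(G[1],G[3])-90)
s=load('side0.pkl'); fs=lambda L:[(190+(u+.5)/2.4-.5,150+(v+.5)/2.4-.5) for u,v in L]
# deck corners +y end; guide corners -y
S=plane(s,fs([(8,497),(429,546)]),.08); print(S.round(4), A(S[1],S[0]))
S2=plane(s,fs([(126,93),(419,116),(35,400),(429,438)]),.09); print(S2.round(4))
E
```

```text
[[ 0.6833  0.3529  0.08  ]
 [ 0.4145  0.3627  0.08  ]
 [ 0.6437 -0.0566  0.08  ]
 [ 0.4253 -0.0493  0.08  ]]
[[ 0.6667 -0.0576  0.09  ]
 [ 0.3975 -0.048   0.09  ]
 [ 0.6773  0.2798  0.09  ]
 [ 0.4122  0.2908  0.09  ]]
-2.0895303039046778 -1.9113928284278656 -1.806941831227519 -2.4898492638111804
[[0.6841 0.354  0.08  ]
 [0.4159 0.3647 0.08  ]] -2.289512388640487
[[ 0.6676 -0.0567  0.09  ]
 [ 0.4002 -0.0486  0.09  ]
 [ 0.6796  0.2845  0.09  ]
 [ 0.4134  0.2913  0.09  ]]
```

```bash
cat >> h.py <<'E'
_W=np.array([[.6837,.3535],[.4152,.3637],[.6670,-.0570],[.3988,-.0483]]);_B=np.array([[135,320],[-135,320],[135,-92],[-135,-92]])/1e3
_a=_W-_W.mean(0);_b=_B-_B.mean(0)
YAW=np.arctan2((_b[:,0]*_a[:,1]-_b[:,1]*_a[:,0]).sum(),(_a*_b).sum())
RB=np.array([[np.cos(YAW),-np.sin(YAW)],[np.sin(YAW),np.cos(YAW)]]); T0=_W.mean(0)-RB@_B.mean(0)
def b2w(p): return np.atleast_2d(p)[:,:2]@RB.T+T0
def w2b(p): return (np.atleast_2d(p)[:,:2]-T0)@RB
def state():
    from workcell import bot
    o=bot.get_obs(); r=R.from_quat(o['tool_rot']); p=o['eef_pos']
    print('t',round(o['clock'],2),'tcp',p.round(4),'box mm',(w2b(p)*1e3).round(1),'F',o['ft_force'].round(1),'w',round(o['grip_width'],3))
    print('tool axes (cols world)\n',r.as_matrix().round(3)); return o,r
def go(tx,ty,tz,yawx=None):
    "box mm target, z mm; yawx: desired world tool x angle (rad) -> units"
    o,r=state(); tgt=np.r_[b2w(np.array([tx,ty])/1e3)[0],tz/1e3]
    M=np.eye(3)
    if yawx is not None:
        x=np.array([np.cos(yawx),np.sin(yawx),0]);y=np.array([0,0,-1.]);D=np.c_[x,y,np.cross(x,y)]
        rv=R.from_matrix(r.as_matrix().T@D).as_rotvec(degrees=True)/10
    else: rv=np.zeros(3)
    print('row', (r.inv().apply(tgt-o['eef_pos'])/.025).round(2), rv.round(2))
E
python3 - <<'E'
from h import *
print(np.degrees(YAW),T0,(w2b(_W)*1e3-_B*1e3).round(1))
c=load('top0.pkl'); s=load('side0.pkl'); f=lambda L:[(80+(u+.5)/3-.5,160+(v+.5)/3-.5) for u,v in L]
fs=lambda L:[(190+(u+.5)/2.4-.5,150+(v+.5)/2.4-.5) for u,v in L]
print('flange top',(w2b(plane(c,f([(580,148),(583,304),(588,148),(590,304)]),.1))*1e3).round(1))
print('side flange top',(w2b(plane(s,fs([(207,116),(329,127)]),.1))*1e3).round(1))
print('cover fold z.088',(w2b(plane(c,f([(362,57),(357,415),(371,57)]),.088))*1e3).round(1))
print('cover edge z.084',(w2b(plane(c,f([(587,77),(592,387)]),.084))*1e3).round(1))
print('side fold',(w2b(plane(s,fs([(93,250),(410,280)]),.088))*1e3).round(1))
print('cup',(w2b(plane(c,[(357,274)],.062))*1e3).round(), 'tipbox',(w2b(plane(c,[(343,197),(396,192),(400,225),(348,230)],.057))*1e3).round())
go(0,-125,150,YAW); go(0,-125,150,YAW+np.pi)
E
```

```text
Traceback (most recent call last):
NameError: name '_W' is not defined
```

```bash
python3 - <<'E'
from h import *
from h import _W,_B
print(np.degrees(YAW),T0,(w2b(_W)*1e3-_B*1e3).round(1))
c=load('top0.pkl'); s=load('side0.pkl'); f=lambda L:[(80+(u+.5)/3-.5,160+(v+.5)/3-.5) for u,v in L]
fs=lambda L:[(190+(u+.5)/2.4-.5,150+(v+.5)/2.4-.5) for u,v in L]
print('flange top',(w2b(plane(c,f([(580,148),(583,304),(588,148),(590,304)]),.1))*1e3).round(1))
print('side flange top',(w2b(plane(s,fs([(207,116),(329,127)]),.1))*1e3).round(1))
print('cover fold z.088',(w2b(plane(c,f([(362,57),(357,415),(371,57)]),.088))*1e3).round(1))
print('cover edge z.084',(w2b(plane(c,f([(587,77),(592,387)]),.084))*1e3).round(1))
print('side fold',(w2b(plane(s,fs([(93,250),(410,280)]),.088))*1e3).round(1))
print('cup',(w2b(plane(c,[(357,274)],.062))*1e3).round(), 'tipbox',(w2b(plane(c,[(343,197),(396,192),(400,225),(348,230)],.057))*1e3).round())
go(0,-125,150,YAW); go(0,-125,150,YAW+np.pi)
E
```

```text
-2.2183637184361453 [0.53676228 0.03906044] [[-0.3 -0.1]
 [ 1.  -0.3]
 [-1.1  1.1]
 [ 0.5 -0.6]]
flange top [[ 52.5 -55.9]
 [-54.7 -56.8]
 [ 52.4 -61.4]
 [-54.7 -61.5]]
side flange top [[ 54.8 -55.2]
 [-52.5 -54.4]]
cover fold z.088 [[ 124.    99.2]
 [-126.2   95.1]
 [ 123.9   92.7]]
cover edge z.084 [[ 108.2  -61.4]
 [-109.   -62.2]]
side fold [[ 123.5  105.6]
 [-122.1  105.2]]
cup [[ -81. -230.]] tipbox [[  88. -210.]
 [  98. -329.]
 [  23. -332.]
 [  14. -217.]]
t 0.1 tcp [ 0.2136 -0.4515  0.2305] box mm [[-304.  -502.7]] F [-0.3  0.6 -0.9] w 0.086
tool axes (cols world)
 [[-0.904 -0.001  0.428]
 [-0.428  0.002 -0.904]
 [-0.    -1.    -0.002]]
row [-17.76   3.24  -7.77] [ 0.000e+00 -1.525e+01 -1.000e-02]
t 0.1 tcp [ 0.2136 -0.4515  0.2305] box mm [[-304.  -502.7]] F [-0.3  0.6 -0.9] w 0.086
tool axes (cols world)
 [[-0.904 -0.001  0.428]
 [-0.428  0.002 -0.904]
 [-0.    -1.    -0.002]]
row [-17.76   3.24  -7.77] [0.01 2.75 0.  ]
```

```bash
python3 -m handwheel '[[-2.2,0.4,-1,0,1,0],[-4.4,0.8,-2,0,2,0],[-6.6,1.2,-3,0,2.75,0],[-8.8,1.6,-3.9,0,2.75,0],[-11,2,-4.8,0,2.75,0]]' -1; python3 -c "
from h import *
go(0,-125,150,YAW+np.pi)"
```

```text
clock: 0.72
eef_pos: [0.4085, -0.228, 0.1816]
tool_rot: [-0.014, -0.707, 0.707, 0.014]
ft_force: [1.1, -0.6, 0.6]
grip_width: 0.0002
t 0.72 tcp [ 0.4085 -0.228   0.1816] box mm [[-117.8 -271.8]] F [ 1.1 -0.6  0.6] w 0.0
tool axes (cols world)
 [[-0.999 -0.    -0.039]
 [ 0.039 -0.    -0.999]
 [ 0.    -1.     0.   ]]
row [-4.71  1.26 -5.87] [-0.  0.  0.]
```

```bash
python3 -m handwheel '[[-1.2,0.3,-1.5,0,0,0],[-2.4,0.6,-3,0,0,0],[-3.6,0.9,-4.5,0,0,0],[-4.7,1.26,-5.87,0,0,0],[-4.7,1.26,-5.87,0,0,0]]'; python3 -c "
from h import *
c=snap('top','top1');s=snap('side','side1');crop(c,220,400,150,330,3,'top1c');crop(s,230,400,60,260,3,'side1c')
go(0,-100,91,YAW+np.pi)"
```

```text
clock: 1.35
eef_pos: [0.5315, -0.085, 0.1491]
tool_rot: [0.011, 0.707, -0.707, -0.013]
ft_force: [-0.7, -0.8, -0.8]
grip_width: -0.0001
t 1.45 tcp [ 0.5301 -0.0872  0.1499] box mm [[  -1.8 -126.4]] F [ 0.5  0.5 -1. ] w -0.0
tool axes (cols world)
 [[-0.999 -0.002 -0.037]
 [ 0.037 -0.    -0.999]
 [ 0.002 -1.     0.   ]]
row [-0.08  2.36 -1.06] [-0.    0.01  0.01]
```

View pics/side1c.png

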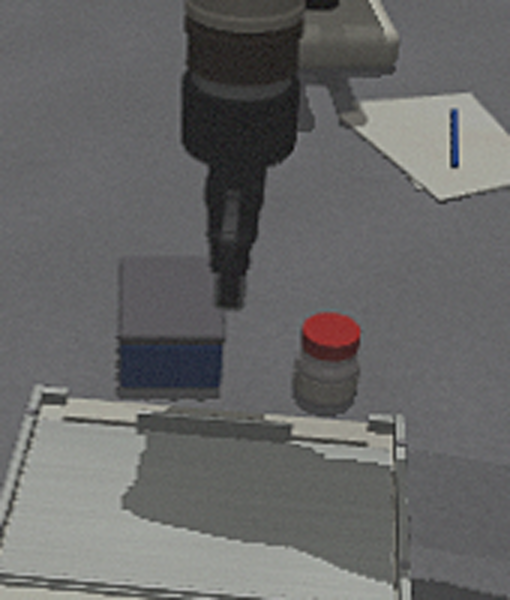

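The side view shows the shut fingers hovering before the flange's middle, above the bench with tip box and cup clear. I'll go down, then push along +y.

```bash
python3 -m handwheel '[[0,0.8,0,0,0,0],[0,1.6,0,0,0,0],[0,2.36,0,0,0,0],[0,2.36,-0.5,0,0,0],[0,2.36,-0.9,0,0,0]]'; python3 -c "
from h import *
state();s=snap('side','side2');crop(s,230,400,100,260,3,'side2c')"
```

```text
clock: 2.08
eef_pos: [0.5317, -0.0649, 0.0926]
tool_rot: [0.014, 0.707, -0.707, -0.014]
ft_force: [-0.3, 0.4, 0.5]
grip_width: 0.0003
t 2.08 tcp [ 0.5317 -0.0649  0.0926] box mm [[  -1.1 -104.1]] F [-0.3  0.4  0.5] w 0.0
tool axes (cols world)
 [[-0.999  0.001 -0.039]
 [ 0.039  0.    -0.999]
 [-0.001 -1.    -0.   ]]
```

View pics/side2c.png

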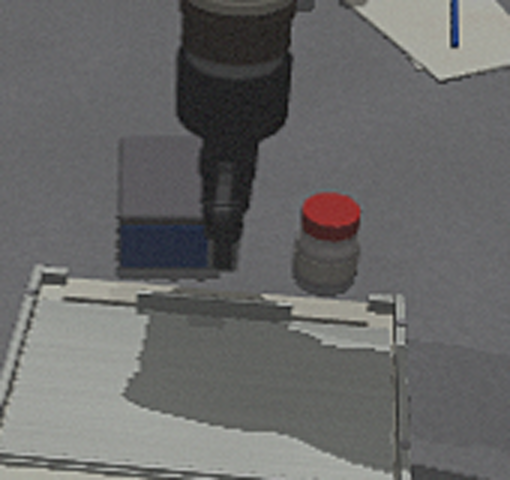

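```bash
python3 -m handwheel '[[0,0,-0.4,0,0,0],[0,0,-0.8,0,0,0],[0,0,-1.1,0,0,0],[0,0,-1.4,0,0,0],[0,0,-1.7,0,0,0]]';python3 -c "
from h import *
state()"
```

```text
clock: 2.75
eef_pos: [0.5333, -0.0229, 0.0917]
tool_rot: [-0.014, -0.706, 0.708, 0.014]
ft_force: [-0.6, -2.7, 1.1]
grip_width: 0.0004
t 2.75 tcp [ 0.5333 -0.0229  0.0917] box mm [[ -1.1 -62. ]] F [-0.6 -2.7  1.1] w 0.0
tool axes (cols world)
 [[-0.999  0.    -0.039]
 [ 0.039 -0.002 -0.999]
 [-0.    -1.     0.002]]
```

```bash
python3 -m handwheel '[[0,0,-0.5,0,0,0],[0,0,-1.1,0,0,0],[0,0,-1.7,0,0,0],[0,0,-2.3,0,0,0],[0,0,-2.8,0,0,0]]';python3 -m handwheel '[[0,0,-0.4,0,0,0],[0,0,-0.8,0,0,0],[0,0,-1.1,0,0,0],[0,0,-1.3,0,0,0],[0,0,-1.5,0,0,0]]';python3 -c "
from h import *
state();s=snap('top','top3');crop(s,80,340,140,320,3,'top3c')"
```

```text
clock: 3.38
eef_pos: [0.5361, 0.0147, 0.0915]
tool_rot: [-0.005, 0.717, -0.697, 0.004]
ft_force: [0.1, -2.3, -0.4]
grip_width: 0.0001
clock: 4.0
eef_pos: [0.5368, 0.0336, 0.0932]
tool_rot: [-0.014, 0.722, -0.692, 0.014]
ft_force: [0.7, -0.7, 1.2]
grip_width: -0.0001
t 4.0 tcp [0.5368 0.0336 0.0932] box mm [[ 0.2 -5.4]] F [ 0.7 -0.7  1.2] w -0.0
tool axes (cols world)
 [[-0.999 -0.002  0.04 ]
 [-0.04   0.042 -0.998]
 [-0.    -0.999 -0.042]]
```

View pics/top3c.png

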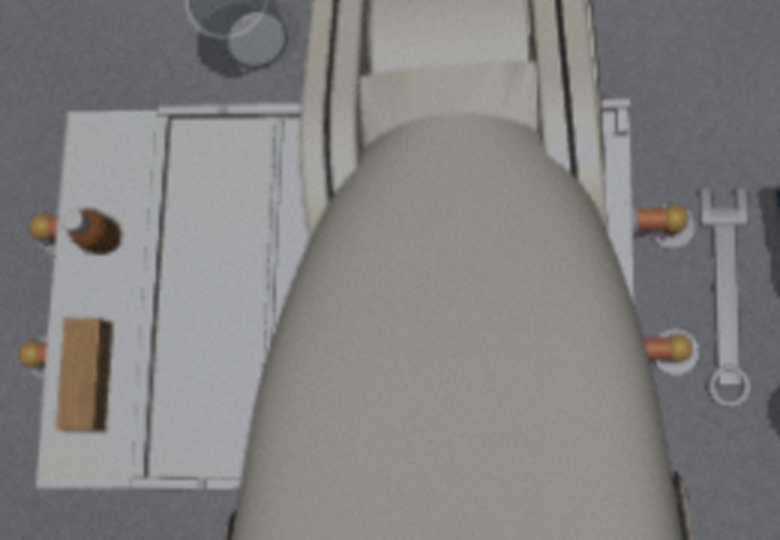

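```bash
python3 -c "
from h import *
o,_=state();print(o['joint_pos'].round(3),o['joint_vel'].round(2),o['tau'].round(1),o['ft_torque'])"
```

```text
t 4.05 tcp [0.5368 0.0342 0.0931] box mm [[ 0.3 -4.8]] F [-0.9 -0.2  1.4] w 0.0
tool axes (cols world)
 [[-0.999 -0.002  0.04 ]
 [-0.04   0.043 -0.998]
 [-0.    -0.999 -0.043]]
[ 0.039  0.413 -0.128  1.03   0.043  3.141] [ 0.  0. -0. -0.  0.  0.] [ -0.2 -42.1  22.1   0.    0.1   0. ] [-0.20116727 -0.04796785  0.05040901]
```

Joint 6 has met its limit (3.14), so the tool yawed. I back off and turn the tool 90° back, to push with the fingers' sides.

```bash
python3 -m handwheel '[[0,0,0.3,0,0,0],[0,0,0.6,0,0,0],[0,0,0.9,0,0,0],[0,0,1.2,0,0,0],[0,0,1.2,0,0,0]]';python3 -c "
from h import *
go(0,-35,93,YAW-np.pi/2)"
```

```text
clock: 4.68
eef_pos: [0.5376, 0.0027, 0.0913]
tool_rot: [-0.014, 0.721, -0.692, 0.013]
ft_force: [-0.1, -0.6, 0.3]
grip_width: -0.0001
t 4.67 tcp [0.5376 0.0027 0.0913] box mm [[  2.3 -36.3]] F [-0.1 -0.6  0.3] w -0.0
tool axes (cols world)
 [[-0.999 -0.003  0.038]
 [-0.039  0.041 -0.998]
 [ 0.001 -0.999 -0.041]]
row [ 0.09 -0.06 -0.06] [ 0.2  -8.56 -0.17]
```

```bash
python3 -m handwheel '[[0,0,0,0.02,-1,-0.02],[0,0,0,0.05,-2,-0.04],[0,0,0,0.07,-3,-0.06],[0,0,0,0.1,-4,-0.08],[0,0,0,0.12,-5,-0.1]]';python3 -c "
from h import *
go(0,-35,93,YAW-np.pi/2)"
```

```text
clock: 5.3
eef_pos: [0.5376, 0.0036, 0.0914]
tool_rot: [-0.314, 0.64, -0.628, 0.313]
ft_force: [-0.1, -0.2, -0.4]
grip_width: -0.0002
t 5.3 tcp [0.5376 0.0036 0.0914] box mm [[  2.2 -35.4]] F [-0.1 -0.2 -0.4] w -0.0
tool axes (cols world)
 [[-0.607 -0.008  0.795]
 [-0.795  0.016 -0.607]
 [-0.007 -1.    -0.016]]
row [ 0.04 -0.06 -0.08] [ 0.08 -3.51 -0.07]
```

```bash
python3 -m handwheel '[[0,0,-0.04,0.02,-1,-0.02],[0,0,-0.08,0.05,-2,-0.04],[0,0,-0.08,0.07,-3,-0.06],[0,0,-0.08,0.08,-3.5,-0.07],[0,0,-0.08,0.08,-3.5,-0.07]]';python3 -c "
from h import *
go(0,67,92,YAW-np.pi/2)
s=snap('side','side4');crop(s,200,390,150,350,3,'side4c')"
```

```text
clock: 5.92
eef_pos: [0.536, 0.0049, 0.0915]
tool_rot: [0.488, -0.512, 0.512, -0.488]
ft_force: [-0.2, 1.0, -0.4]
grip_width: -0.0005
t 5.92 tcp [0.536  0.0049 0.0915] box mm [[  0.6 -34.2]] F [-0.2  1.  -0.4] w -0.001
tool axes (cols world)
 [[-0.048  0.     0.999]
 [-0.999 -0.    -0.048]
 [ 0.    -1.     0.   ]]
row [-4.05 -0.02 -0.06] [-0.   -0.05  0.  ]
```

View pics/side4c.png

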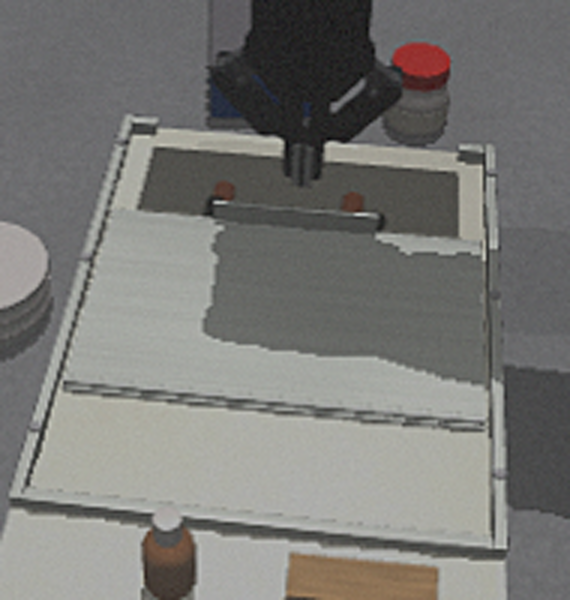

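The cover is about a third open, square in its track, with the fingertips in front of the flange. I push on.

```bash
python3 -m handwheel '[[-0.5,0,0,0,0,0],[-0.9,0,0,0,0,0],[-1.4,0,0,0,0,0],[-1.9,0,0,0,0,0],[-2.4,0,0,0,0,0]]'; python3 -m handwheel '[[-0.4,0,0,0,0,0],[-0.7,0,0,0,0,0],[-0.9,0,0,0,0,0],[-1.1,0,0,0,0,0],[-1.3,0,0,0,0,0]]';python3 -c "
from h import *
state()"
```

```text
clock: 6.6
eef_pos: [0.5389, 0.0652, 0.0914]
tool_rot: [0.488, -0.511, 0.512, -0.488]
ft_force: [-0.0, -3.4, 0.9]
grip_width: 0.0002
clock: 7.22
eef_pos: [0.5404, 0.0971, 0.0914]
tool_rot: [0.488, -0.512, 0.512, -0.488]
ft_force: [-1.5, -3.2, 1.2]
grip_width: 0.0
t 7.22 tcp [0.5404 0.0971 0.0914] box mm [[ 1.4 58.2]] F [-1.5 -3.2  1.2] w 0.0
tool axes (cols world)
 [[-0.048  0.     0.999]
 [-0.999 -0.001 -0.048]
 [ 0.001 -1.     0.   ]]
```

```bash
python3 -m handwheel '[[-0.1,0,0,0,0,0],[-0.2,0,0,0,0,0],[-0.3,0,0,0,0,0],[-0.4,0,0,0,0,0],[-0.45,0,0,0,0,0]]';python3 -c "
from h import *
state()
s=snap('side','side5');crop(s,190,390,150,380,2.5,'side5c')"
```

```text
clock: 7.85
eef_pos: [0.541, 0.1084, 0.0914]
tool_rot: [0.488, -0.511, 0.512, -0.488]
ft_force: [0.2, -4.0, 1.3]
grip_width: -0.0002
t 7.85 tcp [0.541  0.1084 0.0914] box mm [[ 1.5 69.5]] F [ 0.2 -4.   1.3] w -0.0
tool axes (cols world)
 [[-0.047  0.001  0.999]
 [-0.999 -0.001 -0.047]
 [ 0.001 -1.     0.001]]
```

View pics/side5c.png

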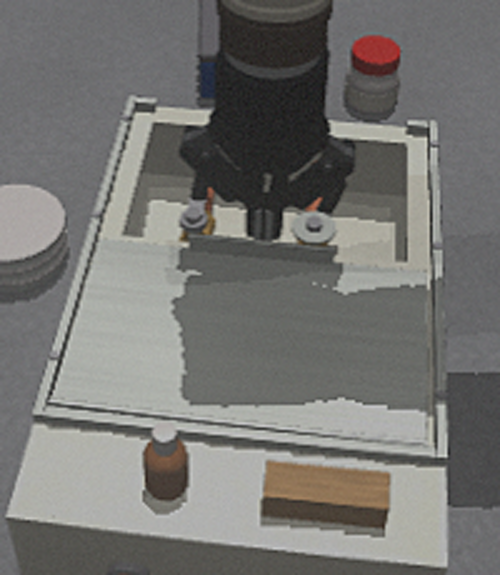

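```bash
python3 -m handwheel '[[-0.06,0,0,0,0,0],[-0.12,0,0,0,0,0],[-0.18,0,0,0,0,0],[-0.18,0,0,0,0,0],[-0.18,0,0,0,0,0]]';python3 -c "
from h import *
state()"
```

```text
clock: 8.52
eef_pos: [0.5418, 0.1095, 0.0915]
tool_rot: [0.489, -0.51, 0.515, -0.486]
ft_force: [1.1, -12.1, 0.9]
grip_width: -0.0
t 8.53 tcp [0.5418 0.1095 0.0915] box mm [[ 2.3 70.5]] F [  1.1 -12.1   0.9] w -0.0
tool axes (cols world)
 [[-0.05   0.002  0.999]
 [-0.999 -0.007 -0.05 ]
 [ 0.007 -1.     0.002]]
```

```bash
python3 -m handwheel '[[0.3,0,0,0,0,0],[0.8,0,0,0,0,0],[1.5,-1,0,0,0,0],[2.5,-3,0,0,0,0],[4.5,-4.5,0,0,0,0]]'; python3 -m handwheel '[[2,0,0,0,0,0],[4,0,0,0,0,0],[6,0,0,0,0,0],[6,0,0,0,0,0],[6,0,0,0,0,0]]'; python3 -c "
from h import *
state()
s=snap('side','side6');crop(s,190,390,150,380,2.5,'side6c')
s=snap('top','top6');crop(s,80,340,140,320,3,'top6c')"
```

```text
clock: 9.15
eef_pos: [0.5363, 0.001, 0.2057]
tool_rot: [0.488, -0.511, 0.511, -0.49]
ft_force: [1.2, -0.9, 1.0]
grip_width: 0.0003
clock: 9.78
eef_pos: [0.5285, -0.1491, 0.2038]
tool_rot: [-0.488, 0.512, -0.512, 0.488]
ft_force: [-0.3, 0.2, 0.1]
grip_width: 0.0003
t 9.78 tcp [ 0.5285 -0.1491  0.2038] box mm [[  -1.  -188.4]] F [-0.3  0.2  0.1] w 0.0
tool axes (cols world)
 [[-0.048  0.     0.999]
 [-0.999  0.001 -0.048]
 [-0.001 -1.     0.   ]]
```

View pics/side6c.png

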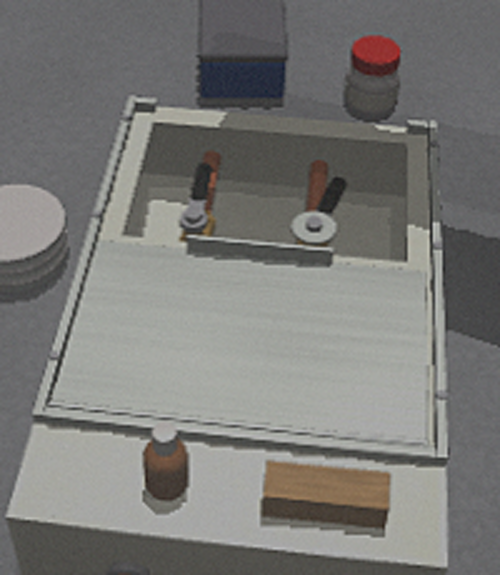

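View pics/top6c.png

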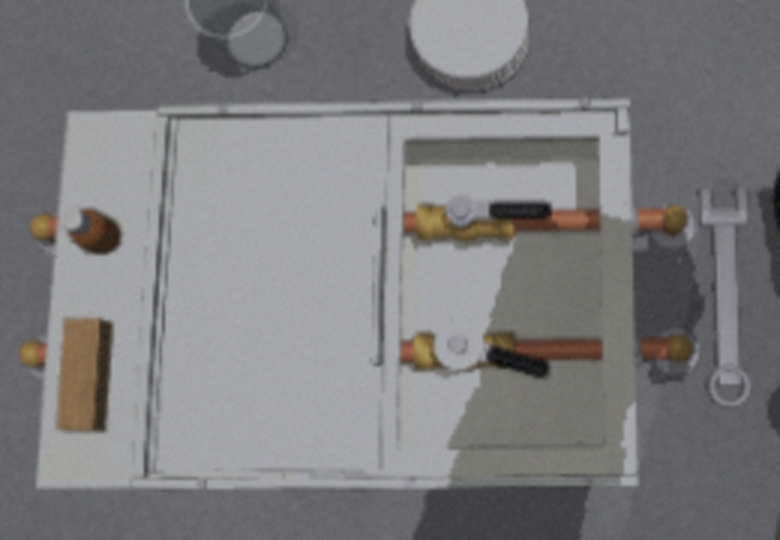

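The disc is on the nearer valve (hub at crop (458,345), lever tip (547,368), turned about 0.3 already). The other handle is straight. I measure these and the cover.

```bash
python3 - <<'E'
from h import *
c=load('top6.pkl'); s=load('side6.pkl'); f=lambda L:[(80+(u+.5)/3-.5,140+(v+.5)/3-.5) for u,v in L]
fs=lambda L:[(190+(u+.5)/2.5-.5,150+(v+.5)/2.5-.5) for u,v in L]
w=lambda q:(w2b(q)*1e3).round(1).tolist()
print('hub',w(plane(c,f([(458,344)]),.072)),'tip',w(plane(c,f([(547,369)]),.0705)),'plain hub',w(plane(c,f([(460,208)]),.075)),'tip',w(plane(c,f([(551,210)]),.0705)))
print('side hub',w(plane(s,fs([(314,226)]),.072)),'tip',w(plane(s,fs([(340,181)]),.0705)))
print('flange',w(plane(c,f([(386,208),(381,364)]),.1)),'side',w(plane(s,fs([(188,237),(332,250)]),.1)))
print('cover edge',w(plane(c,f([(389,117),(382,470)]),.084)),'fold', w(plane(c,f([(170,117),(150,475)]),.088)))
# leading fold edge in side
g=s['color'].min(2)
E
```

```text
hub [[-37.0, 30.0]] tip [[-54.9, -31.7]] plain hub [[59.5, 29.5]] tip [[58.3, -35.1]]
side hub [[-35.4, 31.4]] tip [[-53.7, -26.2]]
flange [[54.1, 77.9], [-53.3, 78.5]] side [[57.6, 83.9], [-50.3, 83.4]]
cover edge [[125.0, 80.5], [-122.9, 79.1]] fold [[126.3, 238.9], [-126.2, 236.2]]
```

```bash
python3 -c "
from h import *
go(-16,-23,57,YAW-np.pi/2)"; python3 -m handwheel '[[-1.7,0,-0.2,0,0,0],[-3.4,0.5,-0.4,0,0,0],[-5,1.3,-0.6,0,0,0],[-6.63,2.5,-0.67,0,0,0],[-6.63,3.4,-0.67,0,0,0]]'; python3 -c "
from h import *
go(-16,-23,57,YAW-np.pi/2)
s=snap('side','side7');crop(s,190,390,100,300,3,'side7c')"
```

```text
t 9.88 tcp [ 0.5287 -0.1482  0.204 ] box mm [[  -0.8 -187.4]] F [-0.8  0.8  0.2] w 0.0
tool axes (cols world)
 [[-0.046  0.     0.999]
 [-0.999  0.    -0.046]
 [-0.    -1.     0.   ]]
row [-6.57  5.88 -0.66] [-0.   -0.04 -0.  ]
clock: 10.5
eef_pos: [0.5191, 0.0213, 0.118]
tool_rot: [-0.49, 0.51, -0.51, 0.49]
ft_force: [0.4, -1.3, 0.2]
grip_width: -0.0001
t 10.5 tcp [0.5191 0.0213 0.118 ] box mm [[-17.  -18.4]] F [ 0.4 -1.3  0.2] w -0.0
tool axes (cols world)
 [[-0.04   0.     0.999]
 [-0.999  0.001 -0.04 ]
 [-0.001 -1.     0.   ]]
row [0.18 2.44 0.04] [-0.   -0.01 -0.  ]
```

View pics/side7c.png

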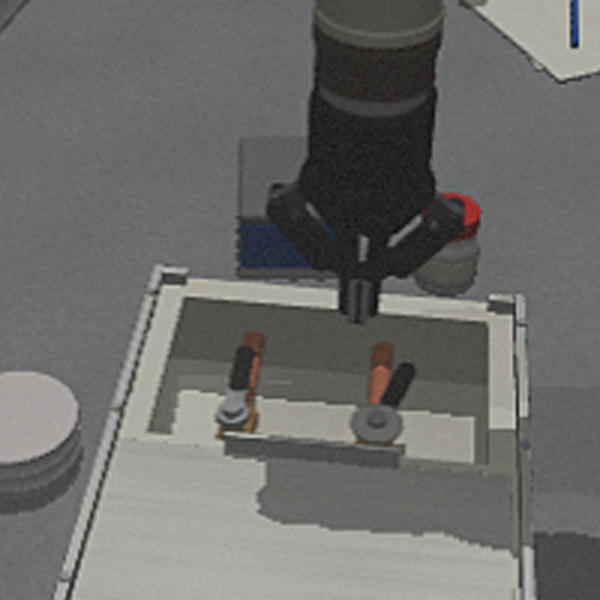

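Fingers hover between the two levers, over clear space. I lower them.

```bash
python3 -m handwheel '[[0.18,0.6,0,0,0,0],[0.18,1.2,0,0,0,0],[0.18,1.8,0,0,0,0],[0.18,2.4,0,0,0,0],[0.18,2.4,0,0,0,0]]'; python3 - <<'E'
from h import *
state()
# waypoints
for a in (0.2,.28,.5,.75,1.0,1.25,1.4,1.5,1.57):
    u=np.array([-np.sin(a),-np.cos(a)]);n=np.array([-np.cos(a),np.sin(a)])
    print(a,(np.array([-37,30])+45*u-(6.5+13*np.cos(a)+10.5*np.sin(a))*n).round(1))
E
```

```text
clock: 11.18
eef_pos: [0.5184, 0.0122, 0.0574]
tool_rot: [-0.489, 0.512, -0.511, 0.487]
ft_force: [0.1, 0.3, -0.3]
grip_width: 0.0
t 11.18 tcp [0.5184 0.0122 0.0574] box mm [[-17.3 -27.6]] F [ 0.1  0.3 -0.3] w 0.0
tool axes (cols world)
 [[-0.048 -0.003  0.999]
 [-0.999 -0.001 -0.048]
 [ 0.001 -1.    -0.003]]
0.2 [-25.  -18.3]
0.28 [-28.4 -19.3]
0.5 [-38.4 -20.5]
0.75 [-50.7 -18.7]
1.0 [-62.8 -13.1]
1.25 [-73.2  -3.7]
1.4 [-78.1   3.6]
1.5 [-80.6   9. ]
1.57 [-82.  13.]
```

```bash
python3 -m handwheel '[[-0.3,0,-0.3,0,0,0],[-0.3,0,-0.6,0,0,0],[-0.28,0,-0.9,0,0,0],[-0.36,0,-1.34,0,0,0],[-0.58,0,-1.8,0,0,0]]'; python3 - <<'E'
from h import *
state()
s=snap('side','side8');crop(s,190,390,130,300,3,'side8c')
E
```

```text
clock: 11.8
eef_pos: [0.4782, 0.0287, 0.0606]
tool_rot: [0.486, -0.51, 0.514, -0.49]
ft_force: [5.1, -1.5, 0.6]
grip_width: 0.0
t 11.8 tcp [0.4782 0.0287 0.0606] box mm [[-58.2 -12.6]] F [ 5.1 -1.5  0.6] w 0.0
tool axes (cols world)
 [[-0.048  0.008  0.999]
 [-0.999 -0.001 -0.048]
 [ 0.001 -1.     0.008]]
```

View pics/side8c.png

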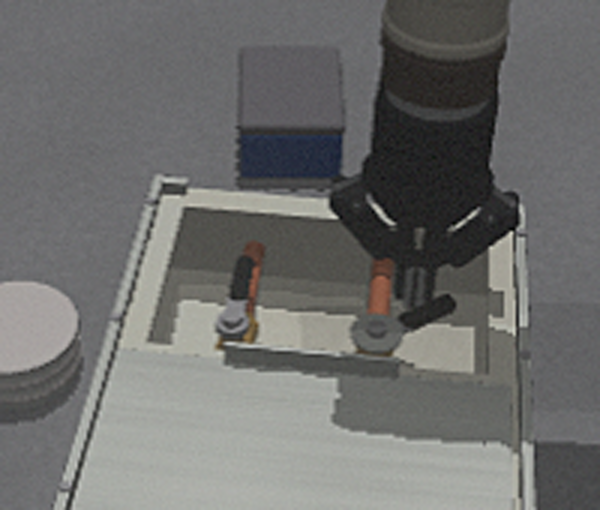

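The lever is at about 1 rad and following. I carry on round.

```bash
python3 -m handwheel '[[-0.15,0.05,-0.22,0,0,0],[-0.38,0.05,-0.44,0,0,0],[-0.6,0.05,-0.58,0,0,0],[-0.75,0.05,-0.68,0,0,0],[-0.9,0.05,-0.75,0,0,0]]'; python3 - <<'E'
from h import *
state()
s=snap('side','side9');crop(s,190,390,130,300,3,'side9c')
E
```

```text
clock: 12.48
eef_pos: [0.4571, 0.0523, 0.0573]
tool_rot: [0.488, -0.512, 0.512, -0.488]
ft_force: [3.1, -3.2, -1.0]
grip_width: -0.0002
t 12.47 tcp [0.4571 0.0523 0.0573] box mm [[-80.1  10.2]] F [ 3.1 -3.2 -1. ] w -0.0
tool axes (cols world)
 [[-0.047 -0.001  0.999]
 [-0.999 -0.001 -0.047]
 [ 0.001 -1.    -0.001]]
```

View pics/side9c.png

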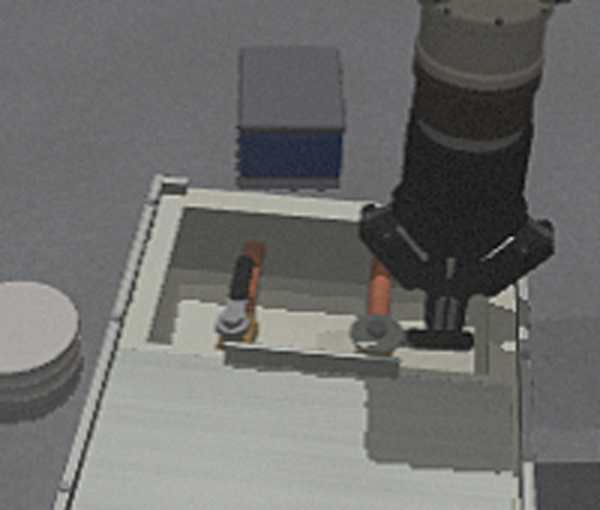

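```bash
python3 -m handwheel '[[-0.05,0,0,0,0,0],[-0.1,0,0,0,0,0],[-0.15,0,0,0,0,0],[-0.2,0,0,0,0,0],[-0.2,0,0,0,0,0]]'; python3 -c "
from h import *
state()"
```

```text
clock: 13.15
eef_pos: [0.4566, 0.0551, 0.0572]
tool_rot: [0.49, -0.511, 0.513, -0.486]
ft_force: [-1.5, -10.9, 2.3]
grip_width: 0.0
t 13.15 tcp [0.4566 0.0551 0.0572] box mm [[-80.7  12.9]] F [ -1.5 -10.9   2.3] w 0.0
tool axes (cols world)
 [[-0.049 -0.002  0.999]
 [-0.999 -0.006 -0.049]
 [ 0.006 -1.    -0.002]]
```

```bash
python3 -m handwheel '[[-0.04,0,0,0,0,0],[-0.08,0,0,0,0,0],[-0.1,0,0,0,0,0],[-0.1,0,0,0,0,0],[-0.1,0,0,0,0,0]]'; python3 -c "
from h import *
state()"
```

```text
clock: 13.78
eef_pos: [0.4566, 0.0552, 0.0573]
tool_rot: [0.49, -0.51, 0.515, -0.484]
ft_force: [-0.5, -16.9, 3.3]
grip_width: 0.0002
t 13.78 tcp [0.4566 0.0552 0.0573] box mm [[-80.7  13. ]] F [ -0.5 -16.9   3.3] w 0.0
tool axes (cols world)
 [[-0.05  -0.002  0.999]
 [-0.999 -0.011 -0.05 ]
 [ 0.011 -1.    -0.002]]
```

Firmly at the stop: the force is 17 N with no further travel. I back off along -y, lift straight up and retreat.

```bash
python3 -m handwheel '[[0.3,0,0,0,0,0],[0.6,0,0,0,0,0],[0.8,-0.8,0,0,0,0],[0.8,-2.5,0,0,0,0],[0.8,-4.5,0,0,0,0]]'; python3 -m handwheel '[[1.5,-0.5,0,0,0,0],[3.5,-1,0,0,0,0],[5.5,-1,0,0,0,0],[7.5,-1,0,0,0,0],[8.5,-1,0,0,0,0]]'; python3 - <<'E'
from h import *
state()
s=snap('side','side10');crop(s,190,390,100,360,2.3,'side10c')
s=snap('top','top10');crop(s,80,400,120,320,2.5,'top10c')
E
```

```text
clock: 14.4
eef_pos: [0.456, 0.0404, 0.1705]
tool_rot: [-0.489, 0.512, -0.511, 0.488]
ft_force: [0.6, 0.1, 0.4]
grip_width: 0.0001
clock: 15.02
eef_pos: [0.4468, -0.1739, 0.1952]
tool_rot: [0.487, -0.512, 0.512, -0.488]
ft_force: [0.4, 1.3, -0.6]
grip_width: -0.0002
t 15.03 tcp [ 0.4468 -0.1739  0.1952] box mm [[ -81.6 -216.3]] F [ 0.4  1.3 -0.6] w -0.0
tool axes (cols world)
 [[-0.049  0.001  0.999]
 [-0.999  0.001 -0.049]
 [-0.001 -1.     0.001]]
```

View pics/side10c.png

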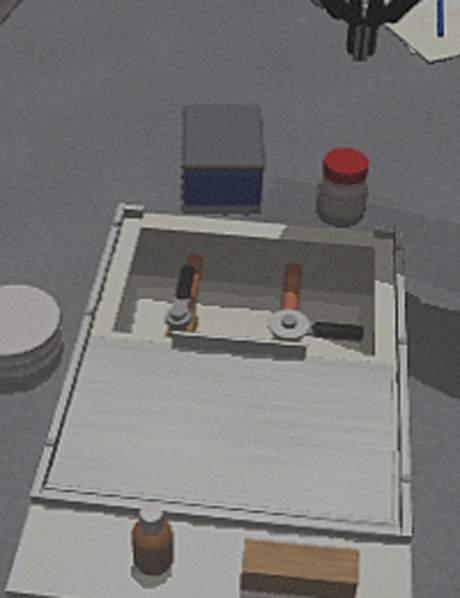

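View pics/top10c.png

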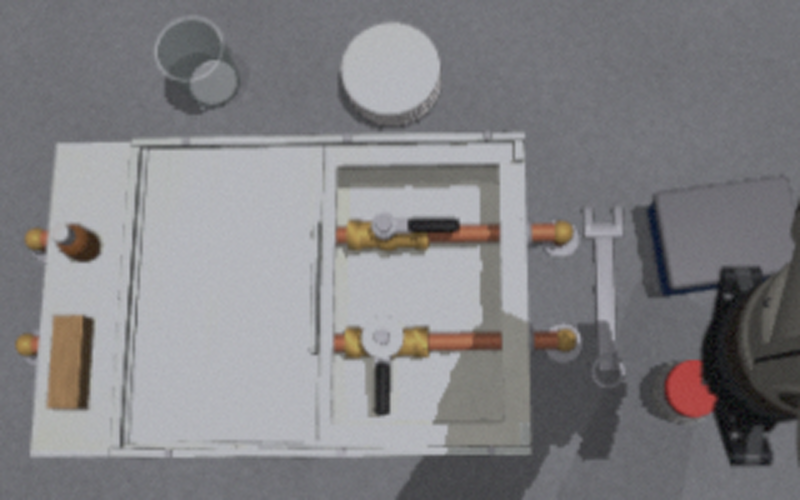

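```bash
python3 - <<'E'
from h import *
c=load('top10.pkl'); f=lambda L:[(80+(u+.5)/2.5-.5,120+(v+.5)/2.5-.5) for u,v in L]
w=lambda q:(w2b(q)*1e3).round(1)
h=w(plane(c,f([(381,337)]),.075))[0];t=w(plane(c,f([(382,414)]),.0705))[0];d=t-h
print(h,t,'angle deg',np.degrees(np.arctan2(-d[0],-d[1])))
print('plain',w(plane(c,f([(383,225)]),.075)),w(plane(c,f([(459,226)]),.0705)))
print('cover edge',w(plane(c,f([(326,146),(320,442)]),.084)))
a=load('side0.pkl')['color'].astype(int);b=load('side10.pkl')['color'].astype(int)
e=(abs(a-b).max(2)>45).astype(np.uint8)
for n,(x,y,X,Y) in dict(tipbox=(262,140,312,192),cup=(322,160,358,197),dishes=(168,220,220,268),beaker=(140,272,188,335),dropper=(242,312,270,352),slides=(290,330,350,364)).items(): print(n,e[y:Y,x:X].sum())
E
```

```text
[-37.7  30.2] [-100.7   29.2] angle deg 89.09061955080087
plain [[57.9 29.7]] [[ 57.3 -35. ]]
cover edge [[ 126.3   78.9]
 [-123.3   77.6]]
tipbox 0
cup 0
dishes 0
beaker 0
dropper 16
slides 0
```

```bash
python3 - <<'E'
from h import *
a=load('top6.pkl');b=load('top10.pkl');
for p in((-80,81),(80,81)):
    for k in (a,b):
        q=proj(k,np.r_[b2w(np.array(p)/1e3)[0],.084]); u,v=q[0]; r=k['color'][int(round(v)),int(u)-7:int(u)+8].mean(1).astype(int); print(p,q.round(1),r)
s=load('side10.pkl'); crop(s,195,375,290,340,4,'stop'); crop(b,115,150,170,310,4,'stopt')
for p in ((120,241),(-120,241),(120,233),(-120,233)): print(p,(proj(s,np.r_[b2w(np.array(p)/1e3)[0],.090])-[195,290])*4)
d=load('side0.pkl'); cv2.imwrite('pics/drop.png',np.hstack([cv2.resize(k['color'][300:360,230:290,::-1],None,fx=6,fy=6) for k in (d,s)]))
E
```

```text
(-80, 81) [[206.5 274.9]] [168 167 165 166 167 165 164 153 162 169 168 167 164 142 155]
(-80, 81) [[206.5 274.9]] [184 183 184 182 185 183 183 169 174 183 183 185 178 156 169]
(80, 81) [[208.5 198.9]] [169 168 169 163 167 167 168 163 166 168 167 167 160 132 155]
(80, 81) [[208.5 198.9]] [183 184 182 182 186 182 184 180 181 182 182 183 178 142 171]
(120, 241) [[74.07442976 89.87192997]]
(-120, 241) [[661.02779711 152.52783207]]
(120, 233) [[78.47920167 74.20490898]]
(-120, 233) [[660.89614856 135.94723463]]
```

View pics/stop.png

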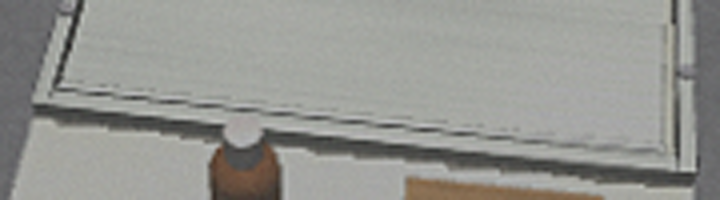

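View pics/stopt.png

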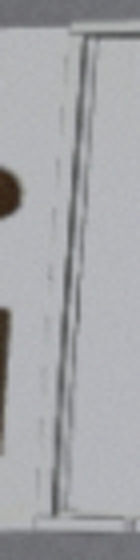

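View pics/drop.png

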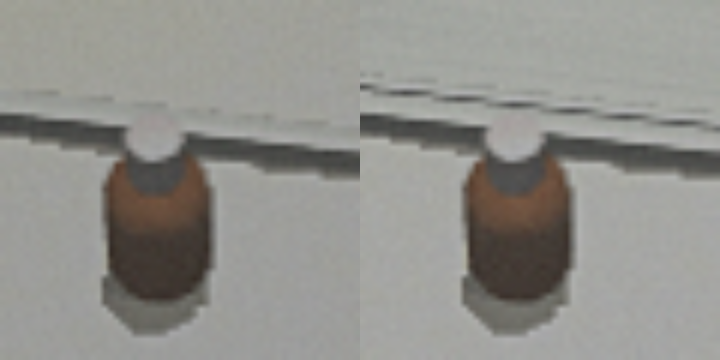

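The cover lies against its stop and hasn't moved since it was opened. The marked lever lies straight across its pipe. The dropper hasn't moved: its changed pixels are the cover edge behind it. I hand the job in.

```bash
python3 -c "
from workcell import bot
print(bot.job_done())"
```

```text
the job is handed in; nothing more can be done
None
```

The water to the analyser is shut off: the cover is slid fully aside and the marked handle is turned to its stop. I handed in with the robot clock at about 15 s, well under the 51 s limit, and the report gave no verdict.

- **Cover:** I pushed it by its flange with the shut fingertips until it met the end stop. The push force rose from about 4 N to 12 N there. Pictures show it lying straight against the stop and still there at the end. My pixel readings of its rear edge gave y = 78 to 80 mm (81 mm expected), which is within what I can read.
- **Marked handle:** It was on the nearer pipe, already turned about 0.28 rad. I pushed it clockwise until it stopped. The force went from about 4 N to 17 N with no more travel. After I backed off, it measured about 89° and lay straight across its pipe.
- **Other handle and bystanders:** The other handle is still along its pipe, with its measured tip within about 1 mm of before. The tip box, cup, dishes, beaker and slides showed no change between the first and last side views. The dropper area showed a few changed pixels, which were the cover edge behind it. The wrench I only checked by eye, and it looked unmoved.

One thing went wrong: on the first push, joint 6 reached its range limit (3.141 read, against ±3.14) and the tool twisted a few degrees. I backed off, turned the tool 90° and finished the push. The twist did not disturb anything.

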